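# Find the full tea caddy by its weight

### The job

Two tea caddies look the same, but one is full and the other is nearly empty. Lift the left caddy clear of the worktop and set it down again, then lift the right one, to feel which is heavier. Stand the heavier caddy upright in the middle of the cork coaster on the tea tray and leave the other one standing where it stood, without disturbing the mug on the tray.

Things in the scene. Friction and masses are not known exactly. Their poses are not given: they have to be found in the camera images.
- caddy_left: tea caddy that starts on the left (greater y): closed square tin, 60 x 60 mm, 110 mm tall, straight sides, green with paper labels and a brass-coloured lid (fixed, as wide as the tin). Origin: centre of its underside, z up, x and y square to its sides. Grasp across two facing sides from above, near the top. 0.15 kg if nearly empty, 0.43 to 0.53 kg if full; which one is full varies
- caddy_right: the tea caddy that starts on the right (smaller y), outwardly the same as the left one: 60 x 60 x 110 mm, origin at the centre of its underside, z up. It is full if the left one is nearly empty, and the other way round
- coaster: round cork coaster, 100 mm across and 6 mm thick, fixed in the left half of a fixed wooden tea tray (190 x 270 mm, rim 22 mm high) that stands to the right of the caddies. Origin at the centre of the coaster's underside; its top is 6 mm above that, about 14 mm above the worktop
- mug_fiesta: white mug with painted flowers, 84 mm across and 92 mm tall, standing in the right half of the tray about 140 mm from the coaster's centre, its handle towards the robot. Origin level with its underside, midway between the cup's far side and the handle. It stays where it is

How it is judged (in metres and radians):
On the way, in this order (a step that is already met when the one before it is completed fails the run):
1. the left caddy is lifted at least 20 mm clear of the worktop (height (world z) of caddy_left above 0.02 m), for 0.2 s.
2. the left caddy has been set down and the right caddy is lifted at least 20 mm clear of the worktop (height (world z) of caddy_right above 0.02 m and height (world z) of caddy_left below 0.018 m), for 0.2 s.
At the end, for the whole second after the job is handed in: The heavier caddy stands upright (within 7 degrees) and at rest on the coaster, its centre within 25 mm of the coaster's, pressing on it with more than 2.8 N (only the full one does); the other caddy stands upright and at rest within 40 mm of where it stood at the start (angle between each of caddy_left, caddy_right's own z axis and vertical below 0.12 rad and linear speed of each of caddy_left, caddy_right below 0.02 m/s and ((horizontal distance between caddy_left and coaster below 0.025 m and contact force between caddy_left and coaster above 2.8 N and distance of caddy_right from where it was at the start of the episode below 0.04 m) or (horizontal distance between caddy_right and coaster below 0.025 m and contact force between caddy_right and coaster above 2.8 N and distance of caddy_left from where it was at the start of the episode below 0.04 m))); the robot touches nothing.
It fails at once if the mug is moved by more than 30 mm or tipped by more than 17 degrees (distance of mug_fiesta from where it was at the start of the episode above 0.03 m or angle between mug_fiesta's own z axis and vertical above 0.3 rad).
It also fails if it takes over 72 s, if anything falls off the work surface, if the arm or the gripper's body presses on something with over 40 N, if the wrist force passes 120 N, or if a joint passes its speed limit or range.

### The arm

A 6-joint arm with a two-finger parallel gripper is mounted at the origin on a cart in front of the work surface, level with it; the furniture and walls round the work are solid. World frame = base frame: x ahead of the robot, y to its left, z up, the work surface at z = 0. Lengths are in mm, angles in degrees, forces in N, time in s.
With the tool pointing down it reaches from about 325 to 850 mm from the base axis. Payload 15.5 kg.
Tool frame: the origin (TCP) lies at the very end of the fingers, on their centre line; the grasp point (between the pads) lies 19 mm behind it (manip.grip_point_offset is the distance from the TCP to the grasp point, in mm); z points along the fingers, y is the line along which they close (so a half turn about z gives the same grasp; the last joint's range is limited). The gripper opens to 91 mm and grips with 3 to 60 N. Pads are 32 mm wide; open, the fingers measure 118 mm over their backs; the gripper's body (76 mm by 178 mm) begins 60 mm behind the grasp point.
Start: joints at [66.549, 28.281, 77.091, -0, 74.628, -5.472], TCP at [192.917, 594.482, 191.615] pointing down, gripper open.
Joint ranges: [-166.48, 166.48], [-47.26, 123.95], [12.59, 153.08], [-70.14, 250.14], [6.76, 159.57], [-176.63, 176.63]. Speed limits (degrees/s): [108.29, 108.29, 147.25, 172.46, 172.46, 172.46].

### API

Orientations are given as [roll, pitch, yaw] about the fixed x, y, z axes, in that order (R = Rz(yaw) Ry(pitch) Rx(roll)).
In Python, from station import manip, vision gives the robot as it stands.
- The arm moves only by the tool arm_command, never from a script. Its argument "deltas" is one flat list of numbers, 5 for each row, row after row: the shift along the tool's x, y, z in mm, then the turn about the tool's z in degrees, then the closure, from 0 (fully open) to 1 (shut). A call has 1 to 5 rows; each row shifts and turns the commanded pose from where the row before left it, along the tool's axes as they then stand; what a row does not reach is not made up. A row lasts 1/12 s, in which the tool goes at most 41.7 mm and 7.16 degrees, less where a joint would pass 70% of its speed; a pose out of reach is approached as far as the arm can. A call with a gripper value outside its range is refused whole. The fingers move at their own pace and stop on an object; the grip force is fixed at half the most. Time passes only in rows, so rows that do not move let the fingers close. It gives the time, the measured TCP pose, the force, the opening and the grip force at its end, in the units of the state.
- manip.get_obs(): the state, without advancing time (a new reading comes with each control period).
- vision.get_image(name): name is "scene" or "top" or "wrist"; returns a dict with "pixels" (384x512x3 uint8, blue, green, red), "fx", "fy", "cx", "cy" (pixels), "D" ([k1, k2, p1, p2, k3] as OpenCV has them; the pictures are not rectified), "R" (3x3) and "t" (3): a world point X has camera coordinates R X + t. Camera axes: x right, y down, z forward; pixel columns grow to the right and rows downward; lengths in mm; the calibration is good to about 2 mm. A picture is of the moment at which its call begins. There is no depth.
- manip.hand_in(): hands the job in; it is judged then, once.
The state is a dict: "clock": time; "qpos": joint angles; "dq": joint speeds; "joint_efforts": joint torques, N m; "tcp_pos": TCP position; "ee_rot": TCP orientation; "force": force on the tool from outside, world axes, zero at the start; "moment": the same for the moment, N m; "finger_gap": finger opening in mm; "gripper_force": force on a finger pad.
Only numpy, scipy, OpenCV 4.12 (cv2) and the standard library are available. Lean on these libraries where they do the work, as an engineer would, in place of code of your own. Each camera call takes 0.05 s, during which the arm holds its last target. There are 200 camera calls.

## Working session

There is one attempt and no reset: what is moved stays moved. The work goes in short steps, Python scripts to look and compute and a tool call to move; the robot and the scene stay as the last step left them, time stands still between calls to the robot, and variables do not carry over. Pictures are saved under pics/ and viewed, at most 10 in all, crops included, and the job is handed in when it is done.

Besides the shell and the picture viewer there is one more tool, called after "Emit:" as name(argument=value, ...) on one line, values as JSON. arm_command: Moves the arm, as the interface text tells. Its arguments: {"type":"object","properties":{"deltas":{"type":"array"}},"required":["deltas"]}

```bash
mkdir -p pics; ls; python3 - <<'E'
from station import manip, vision
import cv2,pickle
o=manip.get_obs(); print(o)
d={}
for n in("scene","top"):
    im=vision.get_image(n); d[n]=im; cv2.imwrite(f"pics/{n}0.png",im["pixels"])
    print(n,im["fx"],im["cx"],im["D"],im["R"],im["t"])
pickle.dump(d,open("im0.pkl","wb"))
E
```

```text
pics
{'clock': 0.0, 'qpos': array([ 6.65479798e+01,  2.83147362e+01,  7.71296585e+01, -5.74450342e-04,
        7.46280470e+01, -5.47090189e+00]), 'dq': array([-0.00698963, -0.11458891,  0.07266831,  0.01685985,  0.17060653,
       -0.08568021]), 'joint_efforts': array([-1.34928581e-03, -8.78840518e+01, -3.81850576e+01,  7.09793949e-02,
        5.32148033e-02, -1.02121935e-04]), 'tcp_pos': array([192.75893461, 594.0791487 , 191.02495011]), 'ee_rot': array([-1.79927836e+02, -6.35541450e-03,  1.62019030e+02]), 'force': array([0.80395053, 0.79252127, 0.52574379]), 'moment': array([-0.00761054, -0.05018394, -0.00328694]), 'gripper_force': 0.0, 'finger_gap': 91.27510016143331}
scene 378.93128210108114 257.50934386652887 [-0.09339041  0.          0.          0.          0.        ] [[ 0.88464874 -0.46577749  0.02116462]
 [-0.28453518 -0.5752629  -0.76688482]
 [ 0.36937291  0.67240161 -0.64143568]] [-459.44727574  147.14256352  912.04990536]
top 396.668623354501 249.13835971150382 [-0.12555676  0.          0.          0.          0.        ] [[-0.01217371 -0.99990878 -0.00585077]
 [-0.99544317  0.01267236 -0.09451091]
 [ 0.09457644  0.00467356 -0.99550663]] [ -39.69116704  492.81185062 1041.78393934]
```

View pics/top0.png

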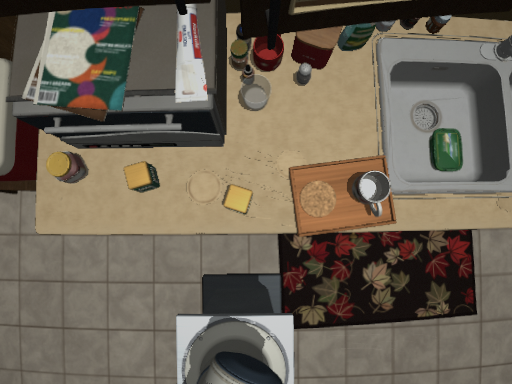

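View pics/scene0.png

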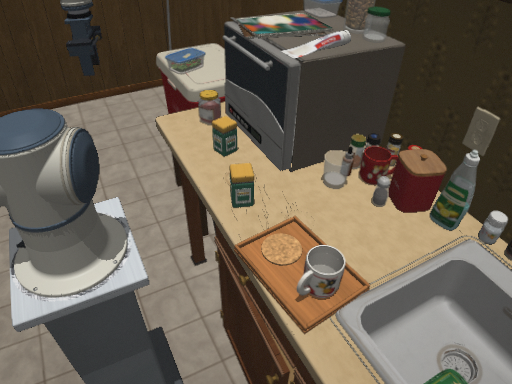

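```bash
cat > h.py <<'E'
import numpy as np,cv2
def K(im): return np.array([[im["fx"],0,im["cx"]],[0,im["fy"],im["cy"]],[0,0,1.]])
def ray(im,px,z):
    n=cv2.undistortPoints(np.array(px,float).reshape(-1,1,2),K(im),np.array(im["D"])).reshape(-1,2)
    R=np.array(im["R"]);t=np.array(im["t"]);C=-R.T@t
    d=np.c_[n,np.ones(len(n))]@R
    return (C+d*((z-C[2])/d[:,2])[:,None])
def lids(im,lo=(20,140,120),hi=(32,255,255),amin=150):
    h=cv2.cvtColor(im["pixels"],cv2.COLOR_BGR2HSV)
    m=cv2.inRange(h,lo,hi)
    return [c for c in cv2.findContours(m,cv2.RETR_EXTERNAL,cv2.CHAIN_APPROX_NONE)[0] if cv2.contourArea(c)>amin]
def rect(im,c,z):
    p=ray(im,c.reshape(-1,2),z)[:,:2].astype(np.float32)
    return cv2.minAreaRect(p)
E
python3 - <<'E'
import pickle;from h import *
d=pickle.load(open("im0.pkl","rb"));im=d["top"]
h=cv2.cvtColor(im["pixels"],cv2.COLOR_BGR2HSV)
print(h[177,136],h[198,238],h[198,318],h[165,57])
for c in lids(im): print(cv2.boundingRect(c),rect(im,c,110))
m=cv2.inRange(h,(8,60,120),(25,255,255))
print("coaster",ray(im,[(318,198)],14))
print("ring",ray(im,[(204,186)],0),"tray corners",ray(im,[(290,167),(388,156),(396,222),(300,234)],22))
print("oven front edge",[ray(im,[(40,125),(140,147),(222,144)],z) for z in(0,200)], "mug",ray(im,[(374,186)],92))
cv2.imwrite("pics/c.png",cv2.resize(im["pixels"][120:240,110:400],None,fx=2.75,fy=2.75,interpolation=cv2.INTER_CUBIC))
E
```

```text
[ 19 143 192] [ 22 136 203] [ 15 115 159] [ 21 149 168]
(47, 152, 22, 24) ((554.333251953125, 445.55804443359375), (60.57691955566406, 57.847434997558594), 2.341290235519409)
coaster [[ 464.36422628 -232.04301073   14.        ]]
ring [[502.40736789  78.40000589   0.        ]] tray corners [[ 548.83857156 -157.03515      22.        ]
 [ 576.72759535 -428.70904633   22.        ]
 [ 395.53880919 -442.85150319   22.        ]
 [ 368.24081025 -179.95822032   22.        ]]
oven front edge [array([[687.75905835, 562.23940837,   0.        ],
       [614.81809607, 259.21742222,   0.        ],
       [619.14200192,  28.22689201,   0.        ]]), array([[633.08091481, 449.07447238, 200.        ],
       [573.60456737, 201.9891534 , 200.        ],
       [577.13029719,  13.63856682, 200.        ]])] mug [[ 487.56130379 -363.32677681   92.        ]]
```

View pics/c.png

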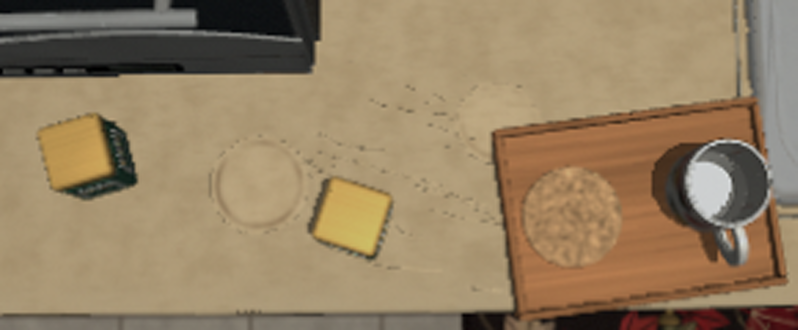

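```bash
python3 - <<'E'
import pickle;from h import *
d=pickle.load(open("im0.pkl","rb"));im=d["top"]
h=cv2.cvtColor(im["pixels"],cv2.COLOR_BGR2HSV)
print(h[160,170],h[210,205])
for c in lids(im,(14,112,140),(28,255,255)):
    x=cv2.boundingRect(c)
    if 115<x[0]<260: print(x,rect(im,c,110))
# coaster: less saturated than the tray
w=h[180:220,295:345]; print(w[20,23],w[5,3],w[35,45])
m=cv2.inRange(w,(0,0,0),(255,125,255)); 
for c in cv2.findContours(cv2.morphologyEx(m,cv2.MORPH_OPEN,np.ones((3,3))),cv2.RETR_EXTERNAL,cv2.CHAIN_APPROX_NONE)[0]:
    if cv2.contourArea(c)>300:
        q=c.reshape(-1,2)+[295,180]; print(cv2.boundingRect(q.astype(np.int32)),cv2.minEnclosingCircle(ray(im,q,14)[:,:2].astype(np.float32)))
E
```

```text
[ 19  81 170] [ 19  84 169]
(224, 184, 29, 29) ((460.27142333984375, -17.98248291015625), (56.998291015625, 56.9340934753418), 70.89598846435547)
(124, 161, 26, 28) ((522.32568359375, 235.6921844482422), (57.62114715576172, 56.796138763427734), 15.299304008483887)
[ 15 115 151] [ 13 144 151] [ 13 145 169]
(300, 181, 36, 36) ((463.3333740234375, -231.13719177246094), 49.4720573425293)
```

Emit:
arm_command(deltas=[-33,-18,0,-6.6,0,-33,-18,0,-6.6,0,-31,-22,0,-6.6,0,-28,-25,0,-6.6,0,-25,-28,0,-6.6,0])

```text
clock: 0.52
tcp_pos: [332.8, 470.5, 191.4]
ee_rot: [-180.0, -0.0, -165.1]
force: [0.5, 0.5, -0.1]
finger_gap: 91.3
gripper_force: 0.0
```

```bash
cat >> h.py <<'E'
def go(o,xyz,clos):
    """tool-frame shift and turn from the measured pose to a TCP target; clos = world angle of closing line"""
    from scipy.spatial.transform import Rotation as Ro
    R=Ro.from_euler('xyz',o["ee_rot"],degrees=True).as_matrix()
    a=np.degrees(np.arctan2(R[1,1],R[0,1]))
    print("tcp",np.round(o["tcp_pos"],1),"shift",np.round(R.T@(np.array(xyz)-o["tcp_pos"]),1),"turn",round(-((clos-a+90)%180-90),1),"F",np.round(o["force"],1),"gap",round(o["finger_gap"],1),"t",round(o["clock"],1))
E
python3 -c "
from station import manip
from h import go
go(manip.get_obs(),(522,236,160),105.3)"
```

```text
tcp [332.8 470.5 191.4] shift [-122.6 -275.2   31.4] turn -0.4 F [ 0.5  0.5 -0.1] gap 91.3 t 0.5
```

Emit:
arm_command(deltas=[-15.3,-34.4,3,0,0,-15.3,-34.4,3,0,0,-15.3,-34.4,3,0,0,-15.3,-34.4,3,0,0,-15.3,-34.4,3,0,0])

```text
clock: 0.93
tcp_pos: [449.8, 323.0, 176.3]
ee_rot: [-180.0, -0.0, -165.5]
force: [0.5, 1.3, 0.0]
finger_gap: 90.9
gripper_force: 0.0
```

Emit:
arm_command(deltas=[-15.3,-34.4,3,0,0,-15.3,-34.4,3,0,0,-15.3,-34.4,3,-0.4,0,0,0,0,0,0,0,0,0,0,0])

```text
clock: 1.35
tcp_pos: [520.2, 234.6, 167.1]
ee_rot: [-180.0, -0.0, -165.2]
force: [-0.2, 0.3, 0.5]
finger_gap: 91.0
gripper_force: 0.0
```

```bash
python3 - <<'E'
from station import manip,vision
from h import *
o=manip.get_obs();go(o,(522.3,235.7,70),105.3)
for n in("wrist","top"):
    im=vision.get_image(n);cv2.imwrite(f"pics/{n}1.png",im["pixels"])
    for c in lids(im,(14,112,100),(28,255,255)): print(n,cv2.boundingRect(c),rect(im,c,110))
    print(ray(im,[(256,192)],110))
E
```

```text
tcp [520.2 234.6 167.1] shift [-2.4  0.5 97.1] turn -0.5 F [-0.2  0.3  0.5] gap 91.0 t 1.4
wrist (224, 168, 62, 59) ((519.3143920898438, 235.46438598632812), (59.40260314941406, 58.950504302978516), 15.183019638061523)
wrist (0, 29, 40, 83) ((461.9292907714844, -3.028064727783203), (39.231346130371094, 59.55773162841797), 74.15550994873047)
[[513.15906094 235.41450802 110.        ]]
top (223, 184, 30, 29) ((460.0247802734375, -17.602264404296875), (59.333335876464844, 59.195743560791016), 71.16856384277344)
top (299, 180, 38, 37) ((458.0483703613281, -214.66644287109375), (91.9622573852539, 89.09056854248047), 89.11735534667969)
top (127, 175, 22, 14) ((506.5722961425781, 232.47412109375), (28.91631507873535, 55.82807159423828), 13.134952545166016)
[[474.65329929 -63.01775497 110.        ]]
```

View pics/wrist1.png

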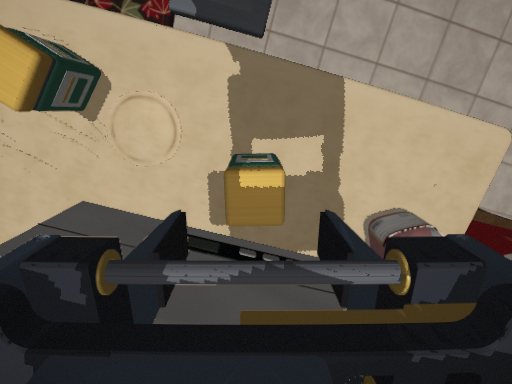

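The wrist view shows the left caddy's lid at (224–286, 168–227), centred between the fingers; it agrees with the top view. I'm descending and gripping.

Emit:
arm_command(deltas=[0,0.5,25,0,0,0,0,30,0,0,0,0,27,0,0,0,0,16,0,0,0,0,0,0,1])

```text
clock: 1.87
tcp_pos: [516.5, 237.2, 66.7]
ee_rot: [-180.0, -0.3, -165.0]
force: [-0.9, -0.5, 0.4]
finger_gap: 86.9
gripper_force: 0.0
```

Emit:
arm_command(deltas=[0,0,0,0,1,0,0,0,0,1,0,0,0,0,1,0,0,0,0,1,0,0,0,0,1])

```text
clock: 2.28
tcp_pos: [520.0, 237.2, 70.8]
ee_rot: [180.0, 0.1, -165.1]
force: [-1.3, -0.4, 7.3]
finger_gap: 59.7
gripper_force: 29.9
```

Emit:
arm_command(deltas=[0,0,0,0,1,0,0,0,0,1,0,0,0,0,1,0,0,0,0,1,0,0,0,0,1])

```text
clock: 2.7
tcp_pos: [520.1, 237.1, 70.8]
ee_rot: [180.0, 0.1, -165.1]
force: [-1.6, 0.7, 8.3]
finger_gap: 60.3
gripper_force: 29.9
```

Emit:
arm_command(deltas=[0,0,-10,0,1,0,0,-15,0,1,0,0,-15,0,1,0,0,-5,0,1,0,0,0,0,1])

```text
clock: 3.12
tcp_pos: [520.2, 237.1, 116.4]
ee_rot: [180.0, 0.2, -165.1]
force: [-0.2, 0.1, -2.3]
finger_gap: 60.0
gripper_force: 29.9
```

Emit:
arm_command(deltas=[0,0,0,0,1,0,0,0,0,1,0,0,0,0,1,0,0,0,0,1,0,0,0,0,1])

```text
clock: 3.53
tcp_pos: [519.1, 236.7, 114.1]
ee_rot: [-180.0, -0.0, -165.1]
force: [0.0, 0.6, -1.6]
finger_gap: 59.9
gripper_force: 29.9
```

Emit:
arm_command(deltas=[0,0,0,0,1,0,0,0,0,1,0,0,0,0,1,0,0,0,0,1,0,0,0,0,1])

```text
clock: 3.95
tcp_pos: [519.3, 236.8, 114.6]
ee_rot: [-180.0, 0.0, -165.1]
force: [-0.4, 1.0, -1.2]
finger_gap: 59.7
gripper_force: 29.9
```

The left caddy weighs about 1.5 N, so it is the nearly empty one. I'm setting it down.

Emit:
arm_command(deltas=[0,0,15,0,1,0,0,15,0,1,0,0,8,0,1,0,0,4,0,1,0,0,1.5,0,1])

```text
clock: 4.37
tcp_pos: [519.1, 236.6, 70.9]
ee_rot: [-180.0, -0.1, -165.1]
force: [-4.1, -4.0, 16.9]
finger_gap: 59.7
gripper_force: 29.9
```

Emit:
arm_command(deltas=[0,0,0,0,1,0,0,0,0,1,0,0,0,0,1,0,0,0,0,1,0,0,0,0,1])

```text
clock: 4.78
tcp_pos: [519.5, 236.8, 71.4]
ee_rot: [180.0, 0.0, -165.1]
force: [0.3, 0.3, -1.2]
finger_gap: 59.8
gripper_force: 29.9
```

Emit:
arm_command(deltas=[0,0,1,0,1,0,0,0,0,1,0,0,0,0,1,0,0,0,0,0.6,0,0,0,0,0])

```text
clock: 5.2
tcp_pos: [519.6, 236.8, 70.5]
ee_rot: [-180.0, 0.0, -165.1]
force: [0.3, 1.0, 0.1]
finger_gap: 64.0
gripper_force: 0.0
```

Emit:
arm_command(deltas=[0,0,0,0,0,0,0,0,0,0,0,0,0,0,0,0,0,0,0,0,0,0,0,0,0])

```text
clock: 5.62
tcp_pos: [519.3, 236.8, 70.1]
ee_rot: [180.0, -0.0, -165.1]
force: [0.3, 0.1, -0.1]
finger_gap: 91.2
gripper_force: 0.0
```

Emit:
arm_command(deltas=[0,0,-15,0,0,0,0,-25,0,0,0,0,-30,0,0,0,0,-30,0,0,0,0,0,0,0])

```text
clock: 6.03
tcp_pos: [521.9, 237.7, 175.4]
ee_rot: [180.0, 0.4, -165.1]
force: [0.6, 0.4, -0.1]
finger_gap: 91.2
gripper_force: 0.0
```

```bash
python3 - <<'E'
from station import manip,vision
from h import *
o=manip.get_obs();go(o,(459.5,-17.8,165),71)
im=vision.get_image("wrist")
for c in lids(im,(14,112,100),(28,255,255)): print(cv2.boundingRect(c),rect(im,c,110))
E
```

```text
tcp [521.9 237.7 175.4] shift [ 126.2 -230.8    9.4] turn 33.9 F [ 0.6  0.4 -0.1] gap 91.2 t 6.0
(222, 162, 60, 58) ((518.586669921875, 235.2730712890625), (59.67657470703125, 58.50005340576172), 15.822964668273926)
(0, 24, 43, 83) ((461.2557373046875, -5.740400314331055), (43.44920349121094, 58.4162483215332), 71.90229797363281)
```

Emit:
arm_command(deltas=[15.8,-28.8,0,0,0,15.8,-28.8,0,0,0,15.8,-28.8,0,0,0,15.8,-28.8,0,0,0,15.8,-28.8,0,0,0])

```text
clock: 6.5
tcp_pos: [479.0, 76.0, 169.3]
ee_rot: [180.0, -0.1, -165.0]
force: [1.3, -0.6, 0.4]
finger_gap: 90.9
gripper_force: 0.0
```

Emit:
arm_command(deltas=[15.8,-28.8,0,0,0,15.8,-28.8,0,0,0,15.8,-28.8,0,0,0,0,0,0,6.8,0,0,0,0,6.8,0])

```text
clock: 6.92
tcp_pos: [455.7, -20.1, 169.4]
ee_rot: [180.0, -0.1, -179.1]
force: [0.6, 0.4, 0.2]
finger_gap: 90.9
gripper_force: 0.0
```

Emit:
arm_command(deltas=[0,0,0,6.8,0,0,0,0,6.8,0,0,0,0,6.8,0,0,0,0,0,0,0,0,0,0,0])

```text
clock: 7.33
tcp_pos: [456.2, -18.4, 169.5]
ee_rot: [-180.0, -0.1, 161.2]
force: [-0.1, -0.0, -0.0]
finger_gap: 91.2
gripper_force: 0.0
```

```bash
python3 - <<'E'
from station import manip,vision
from h import *
o=manip.get_obs();go(o,(459.5,-17.8,68),71)
im=vision.get_image("wrist")
for c in lids(im,(14,112,100),(28,255,255)): print(cv2.boundingRect(c),rect(im,c,110))
E
```

```text
tcp [456.2 -18.4 169.5] shift [ -3.1   1.6 101.5] turn 0.2 F [-0.1 -0.  -0. ] gap 91.2 t 7.3
(225, 169, 61, 57) ((457.35711669921875, -16.79357147216797), (58.58249282836914, 57.91872024536133), 71.17290496826172)
(0, 148, 160, 111) ((426.4789733886719, -201.8944091796875), (106.30424499511719, 164.57656860351562), 8.567138671875)
(474, 145, 38, 67) ((520.4008178710938, 221.32620239257812), (60.40738296508789, 40.742042541503906), 15.026542663574219)
```

Emit:
arm_command(deltas=[-1.5,1.7,25,0,0,0,0,30,0,0,0,0,28,0,0,0,0,16,0,0,0,0,0,0,0])

```text
clock: 7.8
tcp_pos: [456.6, -17.0, 68.3]
ee_rot: [-180.0, -0.3, 161.1]
force: [-1.0, 0.3, 0.2]
finger_gap: 91.1
gripper_force: 0.0
```

Emit:
arm_command(deltas=[0,0,0,0,1,0,0,0,0,1,0,0,0,0,1,0,0,0,0,1,0,0,0,0,1])

```text
clock: 8.22
tcp_pos: [459.1, -17.4, 71.9]
ee_rot: [180.0, 0.1, 161.0]
force: [1.1, 2.5, 0.8]
finger_gap: 60.7
gripper_force: 0.8
```

Emit:
arm_command(deltas=[0,0,0,0,1,0,0,0,0,1,0,0,0,0,1,0,0,0,0,1,0,0,0,0,1])

```text
clock: 8.63
tcp_pos: [459.1, -17.3, 71.9]
ee_rot: [180.0, 0.1, 160.9]
force: [-1.0, 2.0, 9.9]
finger_gap: 59.5
gripper_force: 29.9
```

Emit:
arm_command(deltas=[0,0,-8,0,1,0,0,-12,0,1,0,0,-15,0,1,0,0,-15,0,1,0,0,-10,0,1])

```text
clock: 9.05
tcp_pos: [458.6, -17.3, 132.7]
ee_rot: [180.0, 0.0, 160.9]
force: [0.5, 0.8, -4.8]
finger_gap: 59.8
gripper_force: 30.0
```

Emit:
arm_command(deltas=[0,0,0,0,1,0,0,0,0,1,0,0,0,0,1,0,0,0,0,1,0,0,0,0,1])

```text
clock: 9.47
tcp_pos: [458.1, -17.2, 130.5]
ee_rot: [-180.0, -0.1, 160.9]
force: [0.3, 0.2, -4.9]
finger_gap: 59.9
gripper_force: 30.0
```

```bash
python3 - <<'E'
from station import manip,vision
from h import *
o=manip.get_obs();go(o,(462.5,-231.5,130),71)
im=vision.get_image("wrist")
cv2.imwrite("pics/w3.png",im["pixels"])
for c in lids(im,(14,112,100),(28,255,255)): print(cv2.boundingRect(c),rect(im,c,110))
E
```

```text
tcp [458.1 -17.2 130.5] shift [ -74.2 -201.1    0.4] turn -0.1 F [ 0.3  0.2 -4.9] gap 59.9 t 9.5
(206, 194, 95, 67) ((472.5281677246094, -22.926109313964844), (79.35415649414062, 61.90140151977539), 70.95113372802734)
(0, 152, 149, 105) ((398.175048828125, -175.6475830078125), (144.13772583007812, 78.59354400634766), 79.6727066040039)
```

View pics/w3.png

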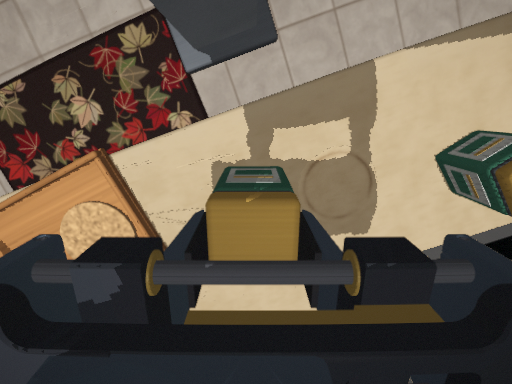

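The wrist view shows the right caddy hanging straight between the fingers (lid at 206–300, 194–261), with the coaster at about (97, 230). It weighs about 4.9 N, so it is the full one. I'm carrying it over the coaster.

Emit:
arm_command(deltas=[-7,-20,0,0,1,-10,-27,0,0,1,-10,-27,0,0,1,-10,-27,0,0,1,-10,-27,0,0,1])

```text
clock: 9.93
tcp_pos: [460.9, -154.9, 130.8]
ee_rot: [180.0, -0.0, 160.9]
force: [0.2, 1.0, -4.7]
finger_gap: 59.7
gripper_force: 30.0
```

Emit:
arm_command(deltas=[-10,-27,0,0,1,-10,-27,0,0,1,-7,-19,0,0,1,0,0,0,0,1,0,0,0,0,1])

```text
clock: 10.35
tcp_pos: [462.5, -232.3, 130.6]
ee_rot: [180.0, -0.0, 160.8]
force: [-2.7, -0.2, -5.0]
finger_gap: 59.5
gripper_force: 30.0
```

Emit:
arm_command(deltas=[0,0,0,0,1,0,0,0,0,1,0,0,0,0,1])

```text
clock: 10.6
tcp_pos: [462.8, -230.6, 131.0]
ee_rot: [180.0, -0.0, 161.0]
force: [0.1, 0.2, -5.1]
finger_gap: 59.8
gripper_force: 30.0
```

```bash
python3 - <<'E'
from station import manip,vision
from h import *
o=manip.get_obs();go(o,(463,-231.3,85),71)
for n in("wrist","scene"):
    im=vision.get_image(n)
    cv2.imwrite(f"pics/{n}4.png",im["pixels"])
E
```

```text
tcp [ 462.8 -230.6  131. ] shift [-0.5 -0.6 46. ] turn -0.0 F [ 0.1  0.2 -5.1] gap 59.8 t 10.6
```

View pics/wrist4.png

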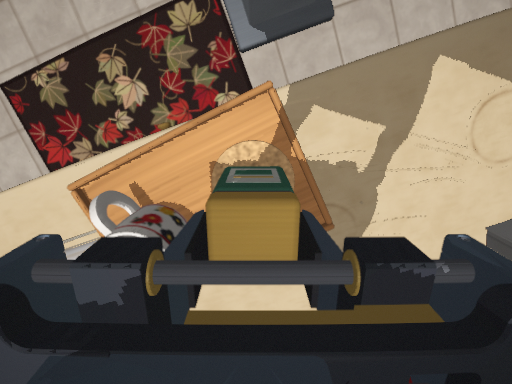

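The caddy sits over the coaster (visible around (250,150) behind it), and the mug's handle is clear at (110,210). I'm lowering it.

Emit:
arm_command(deltas=[0,0,14,0,1,0,0,14,0,1,0,0,8,0,1,0,0,4,0,1,0,0,2,0,1])

```text
clock: 11.12
tcp_pos: [462.7, -231.1, 88.7]
ee_rot: [180.0, -0.0, 160.9]
force: [0.5, 0.3, -4.2]
finger_gap: 59.7
gripper_force: 30.0
```

Emit:
arm_command(deltas=[0,0,1,0,1,0,0,1,0,1,0,0,0,0,1,0,0,0,0,1,0,0,0,0,1])

```text
clock: 11.53
tcp_pos: [463.0, -231.5, 87.4]
ee_rot: [-180.0, 0.0, 160.9]
force: [-0.1, -0.3, -4.3]
finger_gap: 59.9
gripper_force: 30.0
```

Emit:
arm_command(deltas=[0,0,0.8,0,1,0,0,0.6,0,1,0,0,0,0,1,0,0,0,0,1,0,0,0,0,1])

```text
clock: 11.95
tcp_pos: [462.9, -231.5, 85.9]
ee_rot: [-180.0, 0.0, 160.9]
force: [-0.6, 0.2, 2.3]
finger_gap: 59.5
gripper_force: 30.0
```

In contact. I'm releasing and retreating.

Emit:
arm_command(deltas=[0,0,0,0,0.5,0,0,0,0,0,0,0,0,0,0,0,0,0,0,0,0,0,0,0,0])

```text
clock: 12.37
tcp_pos: [462.9, -231.5, 85.7]
ee_rot: [-180.0, 0.0, 160.9]
force: [0.3, -0.7, 0.1]
finger_gap: 83.6
gripper_force: 0.0
```

Emit:
arm_command(deltas=[0,0,0,0,0,0,0,0,0,0,0,0,-15,0,0,0,0,-25,0,0,0,0,-30,0,0])

```text
clock: 12.78
tcp_pos: [461.9, -230.9, 155.4]
ee_rot: [180.0, -0.2, 160.9]
force: [1.4, -0.0, -0.1]
finger_gap: 91.0
gripper_force: 0.0
```

Emit:
arm_command(deltas=[0,0,-25,0,0,0,0,-15,0,0,0,0,0,0,0,0,0,0,0,0,0,0,0,0,0])

```text
clock: 13.2
tcp_pos: [462.4, -231.2, 195.0]
ee_rot: [180.0, -0.1, 160.9]
force: [0.4, 0.1, 0.5]
finger_gap: 91.2
gripper_force: 0.0
```

```bash
python3 - <<'E'
from station import manip,vision
from h import *
o=manip.get_obs();go(o,(463,-231.3,190),71)
im=vision.get_image("wrist")
for c in lids(im,(14,112,100),(28,255,255)): print(cv2.boundingRect(c),rect(im,c,124))
s=vision.get_image("scene"); cv2.imwrite("pics/s5.png",s["pixels"])
E
```

```text
tcp [ 462.4 -231.2  195. ] shift [-0.6  0.1  5. ] turn -0.1 F [0.4 0.1 0.5] gap 91.2 t 13.2
(200, 208, 122, 53) ((507.96484375, -240.78237915039062), (6.200582981109619, 142.513671875), 6.738215446472168)
(97, 87, 217, 173) ((442.35675048828125, -272.4749755859375), (127.7252426147461, 192.53733825683594), 6.8490166664123535)
```

View pics/s5.png

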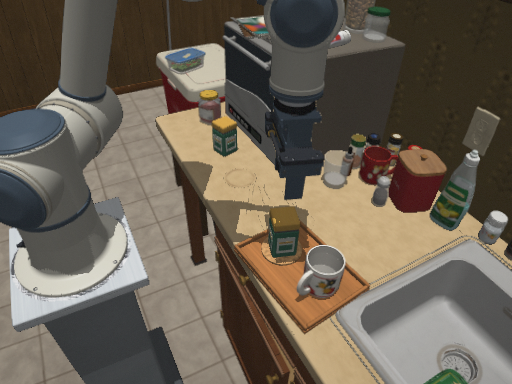

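The scene view shows the full caddy upright on the coaster at about (284,235). The other caddy stands in its old place at (225,136), the mug is untouched at (323,272), and the gripper is clear above.

```bash
python3 -c "
from station import manip
print(manip.hand_in())"
```

```text
the job is handed in; nothing more can be done
None
```

The right caddy was the heavier one (about 4.9 N against 1.5 N) and now stands upright on the coaster; the left caddy is back where it stood, the mug is undisturbed, and the job is handed in, though no verdict came back.

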